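# Clear the chopping board: spatula to the crock, honing steel home in the knife block

### The job

Clear the chopping board. Stand the red spatula in the blue utensil crock with its head up and its handle end resting on the crock's floor, and slide the honing steel, point first, into the empty round bore at the top of the slanted knife block until its tip rests on the bottom of the bore. Leave the crock standing where it is and do not disturb the bottle, the jar or the mug.

Things in the scene. Friction and masses are not known exactly. Their poses are not given: they have to be found in the camera images.
- board: Fixed pale wooden chopping board lying flat on the bench, 320 mm (its x) by 300 mm (its y), 20 mm thick. Origin: centre of its underside.
- steel: Loose honing steel, 200 mm long, 0.18 kg. Its x axis runs level from handle to tip. Round steel blade, 12 mm thick, from x = 0 to +120 mm; guard 34 mm wide behind it; black flat-sided handle 28 mm wide (y), 24 mm high (z), to x = -80 mm. Centre line 12 mm above its underside, where the origin lies, below the guard's front face. It lies on the board, handle nearest the robot, within 25 degrees.
- steel_grip (a point): Middle of the steel's handle, on its centre line, 40 mm behind the guard's front face and 160 mm from the tip (the steel balances between this point and the guard).
- steel_tip (a point): Tip of the blade, on its centre line.
- spatula: Loose spatula, 200 mm long, 0.07 kg, lying flat on the board. Its x axis runs level from head to handle end. Wooden flat-sided handle 18 mm wide (y), 14 mm high (z), from x = 0 to +142 mm; red rigid head 46 mm wide, 14 mm thick, to x = -58 mm. Origin: on the underside where handle meets the red collar. It lies with its head nearest the robot, within 25 degrees.
- spatula_neck (a point): Point on the handle's centre line, 22 mm from the origin towards the handle end (120 mm from that end), 7 mm above the underside.
- spatula_end (a point): Centre of the free end of the spatula's handle.
- crock: Loose blue ceramic utensil crock, 0.9 kg, round, upright, empty, open at the top: outer diameter 124 mm, wall 7 mm, height 130 mm, inner floor 9 mm above its underside. Origin: centre of its underside. It stands on one side of the board and the knife block on the other; which is where changes from run to run.
- knife_block: Fixed slanted wooden knife block, 112 mm wide (y), 209 mm long (x), 174 mm high. Its face looks towards the robot (-x, yaw within 17 degrees) and up. Its bore and slots run in along (0.643, 0, -0.766) of its axes, 40 degrees from vertical. Five knife handles stand out of its lower slots, by up to 112 mm; the nearest are 47 mm below the bore, measured down the face. Origin: centre of its underside.
- bore_mouth (a point): Centre of the mouth of the empty round bore for the steel, at the middle of the top of the block's face, 158 mm above the bench. 18 mm in diameter, with a 3 mm chamfer, 112 mm deep, closed at the bottom. With its tip on the bottom the steel's guard stands 8 mm off the face. Let go inside, the steel slides down by its own weight.
- bore_floor (a point): Centre of the bore's closed bottom, 112 mm from the mouth along the bore.
- oil_bottle: Bystander: green glass bottle, 64 mm in diameter, 210 mm tall, beyond the board. Origin: centre of its underside.
- spice_jar: Bystander: amber jar, 68 mm in diameter, 110 mm tall, beyond the board. Origin: centre of its underside.
- mug: Bystander: white mug, 84 mm in diameter, 95 mm tall, beyond the board. Origin: centre of its underside.

How it is judged:
By the outcome, as a careful person would: the job done as asked, in the order asked, and still so for the second after the job is handed in, with the robot touching nothing.
It also fails if it takes over 67 s, if anything falls off the work surface, if the arm or the gripper's body presses on something with over 40 N, if the wrist force passes 120 N, or if a joint passes its speed limit or range.

### The arm

A 6-joint arm with a two-finger parallel gripper is mounted at the origin on the work surface. World frame = base frame: x ahead of the robot, y to its left, z up, the work surface at z = 0. Lengths are in m, angles in rad, forces in N, time in s.
With the tool pointing down it reaches from about 0.325 to 0.9 m from the base axis. Payload 6.1 kg.
Tool frame: the origin (TCP) lies at the very end of the fingers, on their centre line; the grasp point (between the pads) lies 19 mm behind it; z points along the fingers, x is the direction in which the jaws open and shut, and the axes are right-handed (so a half turn about z gives the same grasp; the last joint's range is limited). The gripper opens to 87 mm and grips with 3 to 60 N. Pads are 19 mm wide; open, the fingers measure 117 mm over their backs; the gripper's body (75 mm by 190 mm) begins 51 mm behind the grasp point.
Start: joints at [1.012, 0.22, 1.526, -0, 1.395, -0.126], TCP at [0.262, 0.567, 0.223] pointing down, gripper open.
Joint ranges: [-2.98, 2.98], [-0.91, 2.08], [0.09, 2.57], [-1.24, 4.39], [0.2, 2.65], [-2.68, 2.68]. Speed limits (rad/s): [2.57, 2.57, 3.01, 3.14, 3.14, 3.14].

### API

Orientations are given as a unit quaternion [w, x, y, z].
In Python, from bench import robot gives the robot as it stands.
- The arm moves only by the tool arm_command, never from a script. Its argument "increments" is a list of rows, each a list of 5 numbers: the shift along the tool's x, y, z in m, then the turn about the tool's z in degrees, then the opening, from 0 (shut) to 1 (fully open). A call has 1 to 10 rows; each row is the pose to reach, as a shift and turn from the pose measured when the call began, along the tool's axes at that moment; what a row does not reach only later rows make up. A row lasts 1/10 s, in which the tool goes at most 50 mm and 8.59 degrees, less where a joint would pass 70% of its speed; a pose out of reach is approached as far as the arm can. A call with a gripper value outside its range is refused whole. The fingers move at their own pace and stop on an object; "newtons" is the grip in N (left out, the last holds). Time passes only in rows, so rows that repeat a pose let the fingers close. It gives the time, the measured TCP pose, the force and the opening at its end, in the units of the state.
- robot.read_state(): the state, without advancing time (a new reading comes with each control period).
- robot.snapshot(name): name is "scene" or "top"; returns a dict with "color" (480x640x3 uint8, red, green, blue), "vertical_fov" (degrees; the focal length in pixels is half the picture's height over the tangent of half this angle, whatever the lens; pixels are square), "cx", "cy" (the principal point, pixels), "world_to_cam" (4x4, takes a point from world to camera coordinates). Camera axes: x right, y up, looking along -z (the intrinsics and any distortion apply to the point x, -y, -z); pixel columns grow to the right and rows downward; lengths in m; the calibration is good to about 2 mm. A picture is of the moment at which its call begins. There is no depth.
- robot.sign_off(): hands the job in, once; it reports no verdict.
The state is a dict: "t": time; "qpos": joint angles; "qvel": joint speeds; "tau": joint torques, N m; "position": TCP position; "eef_rot": TCP orientation; "contact_force": force on the tool from outside, world axes, zero at the start; "torque": the same for the moment, N m; "opening": opening from 0.0 (shut) to 1.0 (fully open).
Only numpy, scipy, OpenCV 4.12 (cv2) and the standard library are available. Lean on these libraries where they do the work, as an engineer would, in place of code of your own. Each camera call takes 0.05 s, during which the arm holds its last target.

## Working session

There is one attempt and no reset: what is moved stays moved. The work goes in short steps, Python scripts to look and compute and a tool call to move; the robot and the scene stay as the last step left them, time stands still between calls to the robot, and variables do not carry over. Pictures are saved under pics/ and viewed, and the job is handed in when it is done.

Besides the shell and the picture viewer there is one more tool, called after "Emit:" as a command line: name --pt "numbers of a row" for each row, then --argument value for the rest. arm_command: Moves the arm, as the interface text tells. Its arguments: {"type":"object","properties":{"increments":{"type":"array","items":{"type":"array","items":{"type":"number"}}},"newtons":{"type":"number"}},"required":["increments"]}

```bash
ls -la; mkdir -p pics
cat > h.py <<'E'
import numpy as np, cv2
from bench import robot
def snap(n,f):
    s=robot.snapshot(n); cv2.imwrite('pics/'+f,s['color'][:,:,::-1]); np.save('pics/'+f+'.npy',s,allow_pickle=True); return s
E
python3 - <<'E'
from h import *
print(robot.read_state())
for n in('scene','top'):
    s=snap(n,n+'0.png'); print({k:v for k,v in s.items() if k!='color'})
E
```

```text
total 12
drwxr-xr-x  3 agent agent 4096 Dec  7 02:42 .
drwxr-xr-x 23 root  root  4096 Dec  7 02:42 ..
drwxr-xr-x  2 agent agent 4096 Dec  7 02:42 pics
{'t': 0.0, 'qpos': array([ 1.01190432e+00,  2.21205898e-01,  1.52762021e+00,  3.13304207e-06,
        1.39470696e+00, -1.26056456e-01]), 'qvel': array([ 9.08827850e-04,  7.48952879e-04,  1.13073019e-03,  1.14576058e-05,
       -2.19986492e-03,  1.09403016e-03]), 'tau': array([ 2.37171025e-04, -4.94603848e+01, -3.87385476e+01,  6.98591606e-02,
        5.70219057e-02, -1.74455099e-04]), 'position': array([0.26179714, 0.56683754, 0.22144498]), 'eef_rot': array([ 4.14421830e-04,  8.42450504e-01,  5.38772871e-01, -8.77246821e-04]), 'contact_force': array([ 0.33747262, -0.24277   , -0.30691585]), 'torque': array([-0.01466697,  0.01951254, -0.00860337]), 'opening': 0.9990464322658664}
{'vertical_fov': 55.386682696584884, 'cx': 313.8535497320674, 'cy': 237.44932434303155, 'world_to_cam': array([[ 8.48490201e-01,  5.29209778e-01,  1.17882459e-03,
        -5.37196232e-01],
       [-4.04395303e-01,  6.46933172e-01,  6.46484268e-01,
         1.49523361e-01],
       [ 3.41363176e-01, -5.49012278e-01,  7.62926406e-01,
        -1.35231396e+00],
       [ 0.00000000e+00,  0.00000000e+00,  0.00000000e+00,
         1.00000000e+00]])}
{'vertical_fov': 43.499695330502874, 'cx': 322.63661618724234, 'cy': 238.67460676703422, 'world_to_cam': array([[ 5.92874350e-04, -9.99934060e-01, -1.14683711e-02,
         2.63421141e-02],
       [ 9.96743154e-01, -3.33899606e-04,  8.06410106e-02,
        -6.62631711e-01],
       [-8.06395224e-02, -1.14788304e-02,  9.96677232e-01,
        -1.40831094e+00],
       [ 0.00000000e+00,  0.00000000e+00,  0.00000000e+00,
         1.00000000e+00]])}
```

View pics/scene0.png

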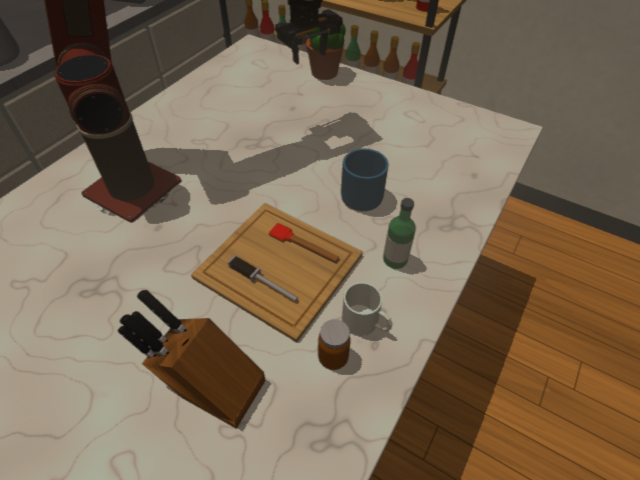

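View pics/top0.png

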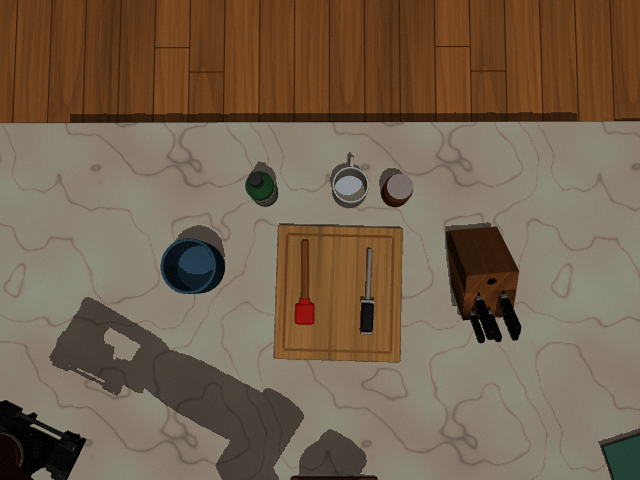

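Top view: the spatula's red head is at about (304,312) and its handle end at (305,240). The steel's handle is at (367,318) and its tip at (369,249). The crock rim centre is near (193,265) and the bore near (491,281). The mug, jar and bottle stand beyond the board.

```bash
cat >> h.py <<'E'
def K(s): return 240/np.tan(np.radians(s['vertical_fov']/2))
def ray(s,u,v):
    f=K(s); W=s['world_to_cam']; R=W[:3,:3]; c=-R.T@W[:3,3]
    d=R.T@np.array([(u-s['cx'])/f,-(v-s['cy'])/f,-1.]); return c,d
def onz(s,u,v,z):
    c,d=ray(s,u,v); return c+d*(z-c[2])/d[2]
def proj(s,p):
    W=s['world_to_cam']; q=W[:3,:3]@np.asarray(p)+W[:3,3]; f=K(s); return np.array([s['cx']+f*q[0]/-q[2], s['cy']-f*q[1]/-q[2]])
def tri(s1,p1,s2,p2):
    A=[];b=[]
    for s,p in((s1,p1),(s2,p2)):
        c,d=ray(s,*p); d/=np.linalg.norm(d); M=np.eye(3)-np.outer(d,d); A.append(M); b.append(M@c)
    x=np.linalg.solve(sum(A),sum(b)); return x,[np.linalg.norm(A[i]@x-b[i])*1e3 for i in(0,1)]
def load(f): return np.load('pics/'+f+'.npy',allow_pickle=True).item()
def crop(f,u0,v0,u1,v1,k,out):
    im=cv2.imread('pics/'+f)[v0:v1,u0:u1]; cv2.imwrite('pics/'+out,cv2.resize(im,None,fx=k,fy=k,interpolation=cv2.INTER_CUBIC))
E
python3 - <<'E'
from h import *
crop('top0.png',270,215,410,365,4,'c1.png')
crop('top0.png',430,215,540,350,5,'c2.png')
crop('scene0.png',100,270,290,430,4,'c3.png')
crop('top0.png',140,220,250,310,6,'c4.png')
crop('scene0.png',190,140,420,340,3,'c5.png')
s=load('top0.png'); print(K(s))
for p in [(280,224),(403,227),(400,362),(274,359)]: print(onz(s,*p,.02))
E
```

```text
601.5693982406972
[0.69861554 0.12903541 0.02      ]
[ 0.69120337 -0.16615239  0.02      ]
[ 0.37177259 -0.15585143  0.02      ]
[0.37817175 0.14119254 0.02      ]
```

View pics/c1.png

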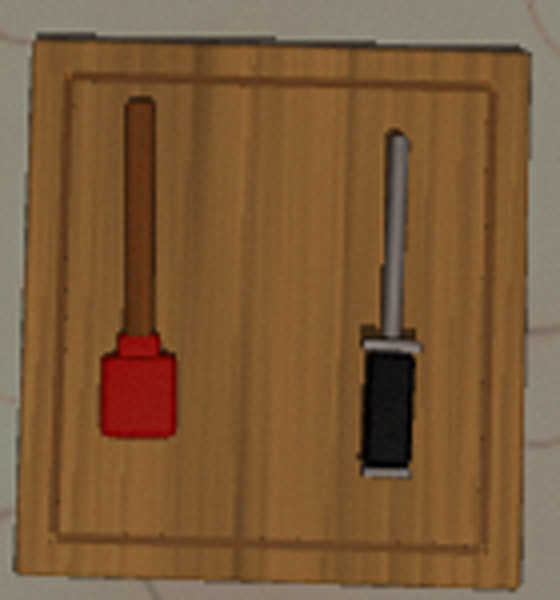

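View pics/c2.png

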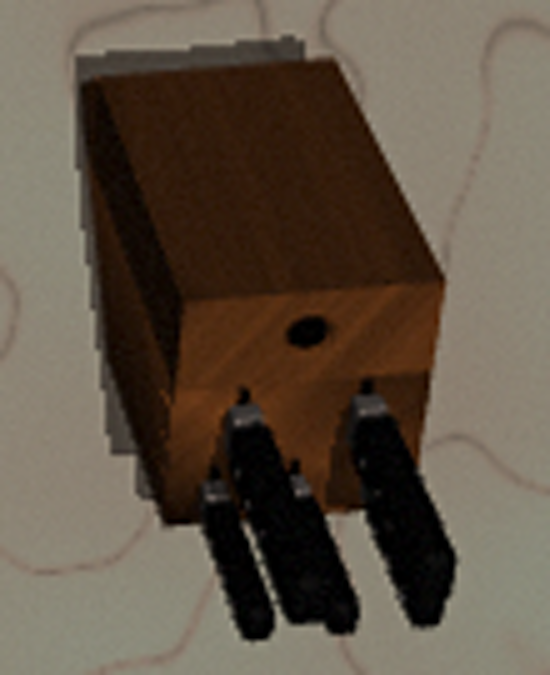

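View pics/c3.png

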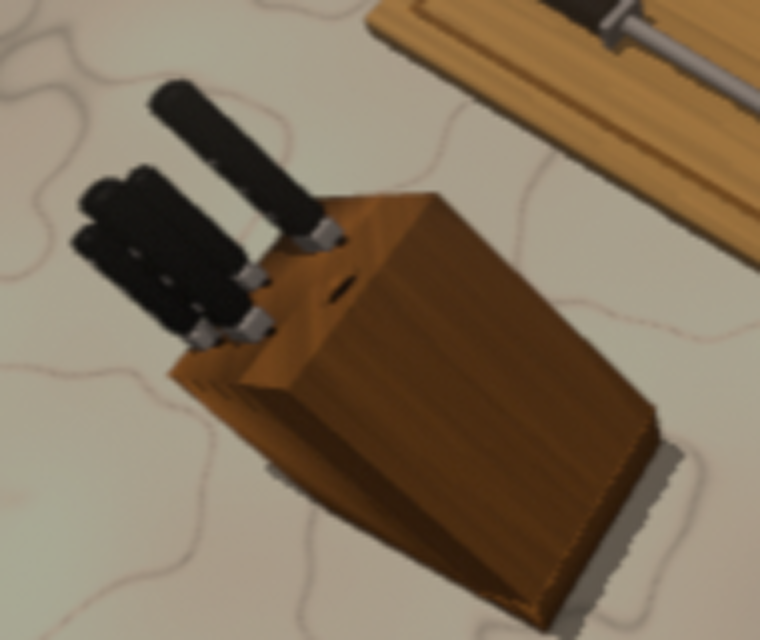

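View pics/c4.png

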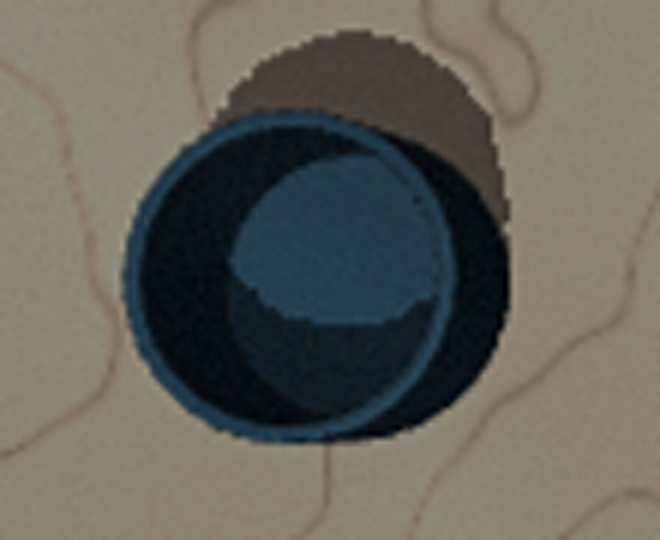

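View pics/c5.png

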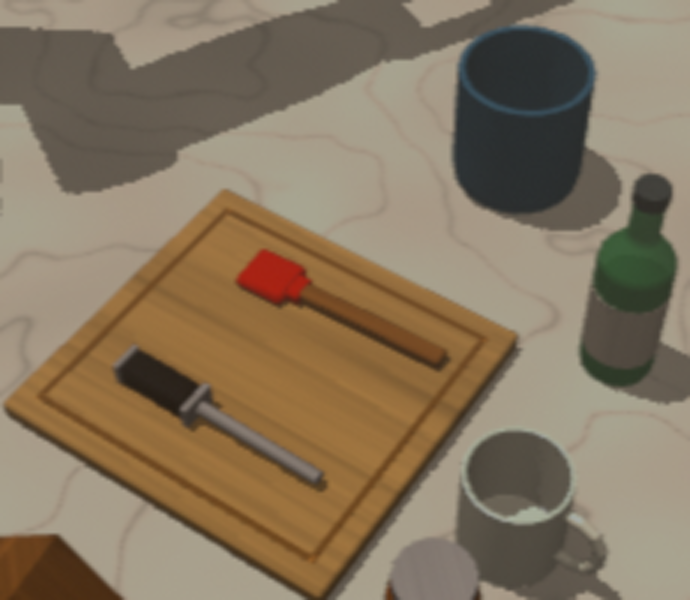

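```bash
cat > m.py <<'E'
from h import *
t=load('top0.png'); c=load('scene0.png')
im=t['color'].astype(int)
hsv=cv2.cvtColor(t['color'],cv2.COLOR_RGB2HSV)
def rect(m,box):
    M=np.zeros(m.shape,np.uint8); u0,v0,u1,v1=box; M[v0:v1,u0:u1]=m[v0:v1,u0:u1]
    v,u=np.nonzero(M); r=cv2.minAreaRect(np.c_[u,v].astype(np.float32)); return r,len(u)
red=(im[...,0]>110)&(im[...,1]<50)
r,n=rect(red,(280,270,340,340)); print('red',r,n, onz(t,*r[0],.034))
E
python3 m.py
python3 - <<'E'
from h import *
t=load('top0.png'); c=load('scene0.png')
for n,p,z in [('head end',(304.5,324.2),.034),('collar front',(304.8,298.5),.034),('handle end',(305,239.6),.034),
 ('steel back',(366.5,333.5),.044),('guard',(367.8,301),.044),('tip',(369.3,248.2),.037),
 ('rim',(188.3,266),.13)]: print(n,onz(t,*p,z))
print('bore z',onz(t,491.4,281.2,.158), 'tri',tri(t,(491.4,281.2),c,(185.75,342.25)))
a=onz(t,430+183/5,215+300/5,.174);b=onz(t,430+443/5,215+280/5,.174);print('face top edge',a,b,np.linalg.norm(a-b),np.degrees(np.arctan2((a-b)[0],(a-b)[1])))
# crock rim ellipse via blue bright edge
a=onz(t,430+183/5,215+300/5,.174);d=onz(t,430+95/5,215+82/5,.174);e=onz(t,430+335/5,215+60/5,.174);b2=b
print('back top',d,e)
E
```

```text
red ((304.5, 311.0), (24.0, 17.0), 90.0) 386 [0.49140997 0.06890391 0.034     ]
head end [0.46061751 0.06881076 0.034     ]
collar front [0.52067009 0.06828539 0.034     ]
handle end [0.65986444 0.06822581 0.034     ]
steel back [ 0.43995662 -0.07591927  0.044     ]
guard [ 0.51516108 -0.07935064  0.044     ]
tip [ 0.63918517 -0.08401352  0.037     ]
rim [0.59376184 0.32229932 0.13      ]
bore z [ 0.56026008 -0.33765479  0.158     ] tri (array([ 0.56050376, -0.33851764,  0.15396564]), [np.float64(0.2912095358514116), np.float64(0.29120953585137305)])
face top edge [ 0.57320885 -0.28114662  0.174     ] [ 0.58172789 -0.3914214   0.174     ] 0.11060334506738834 -4.417487159800876
back top [ 0.66623686 -0.24536434  0.174     ] [ 0.67562969 -0.34783957  0.174     ]
```

```bash
cat >> h.py <<'E'
def Rq(q):
    from scipy.spatial.transform import Rotation as R
    return R.from_quat([q[1],q[2],q[3],q[0]]).as_matrix()
def plan(p,jaw=None):
    st=robot.read_state(); R=Rq(st['eef_rot']); d=R.T@(np.array(p)-st['position'])
    a=np.degrees(np.arctan2(R[1,0],R[0,0])); turn=0
    if jaw is not None: turn=-((jaw-a+90)%180-90)
    print('t %.2f pos %s jaw %.1f F %s op %.3f'%(st['t'],st['position'].round(4),a,st['contact_force'].round(2),st['opening']))
    print('shift',d.round(4),'turn %.1f'%turn,'dist %.3f'%np.linalg.norm(d), 'toolz',R[:,2].round(3))
E
python3 -c "
from h import *
plan((.485,.0685,.15),90)
c=load('scene0.png');t=load('top0.png')
print(tri(t,(430+183/5,275),c,(100+437/4,270+193/4)),tri(t,(430+443/5,271),c,(100+290/4,270+390/4)))
"
```

```text
t 0.10 pos [0.2618 0.5669 0.2215] jaw 65.2 F [ 0.07  0.27 -0.82] op 1.003
shift [-0.3587  0.4116  0.0721] turn -24.8 dist 0.551 toolz [-0.001 -0.002 -1.   ]
(array([ 0.57340239, -0.2816832 ,  0.17105461]), [np.float64(0.18526240313053965), np.float64(0.18526240313047454)]) (array([ 0.58223566, -0.39234927,  0.16962141]), [np.float64(0.5756765831985563), np.float64(0.575676583198429)])
```

Emit:
arm_command --pt "-0.033 0.037 0.0 -7 1" --pt "-0.066 0.075 0.0 -14 1" --pt "-0.1 0.115 0.0 -21 1" --pt "-0.14 0.16 0.01 -24.8 1" --pt "-0.18 0.2 0.02 -24.8 1" --pt "-0.21 0.24 0.03 -24.8 1" --pt "-0.24 0.28 0.04 -24.8 1" --pt "-0.28 0.32 0.05 -24.8 1" --pt "-0.31 0.36 0.06 -24.8 1" --pt "-0.34 0.39 0.07 -24.8 1"

```text
t: 1.1
position: [0.4644, 0.115, 0.1571]
eef_rot: [0.0, 0.707, 0.707, -0.001]
contact_force: [0.6, -0.3, 0.5]
opening: 1.001
```

```bash
python3 -c "
from h import *
plan((.485,.0685,.06),90)"
```

```text
t 1.10 pos [0.4644 0.115  0.1571] jaw 90.0 F [ 0.59 -0.25  0.51] op 1.001
shift [-0.0464  0.0206  0.0971] turn 0.0 dist 0.110 toolz [-0.    -0.001 -1.   ]
```

Emit:
arm_command --pt "-0.02 0.01 0.02 0 1" --pt "-0.04 0.02 0.05 0 1" --pt "-0.0464 0.0206 0.08 0 1" --pt "-0.0464 0.0206 0.11 0 1" --pt "-0.0464 0.0206 0.125 0 1" --pt "-0.0464 0.0206 0.133 0 1" --pt "-0.0464 0.0206 0.1335 0 1" --pt "-0.0464 0.0206 0.1335 0 1"

```text
t: 1.9
position: [0.4856, 0.0685, 0.0243]
eef_rot: [0.001, 0.707, 0.707, -0.0]
contact_force: [0.5, 0.2, -0.6]
opening: 0.998
```

```bash
python3 -c "
from h import *
plan((.485,.0685,.023),90)
snap('scene','s1.png'); crop('s1.png',190,140,420,340,3,'s1c.png')"
```

```text
t 1.90 pos [0.4856 0.0685 0.0243] jaw 90.0 F [ 0.45  0.2  -0.59] op 0.998
shift [ 0.     -0.0006  0.0013] turn 0.0 dist 0.001 toolz [ 0.001 -0.001 -1.   ]
```

View pics/s1c.png

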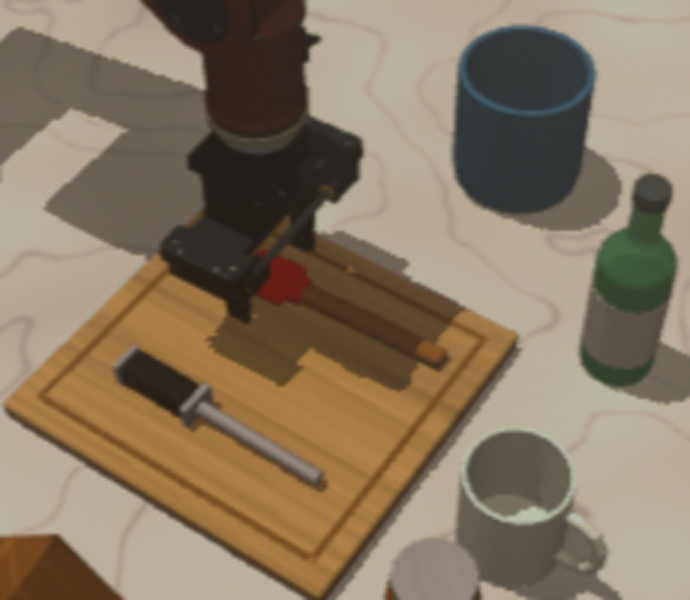

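The gripper straddles the red head at crop (280,278), its body wide along the jaws. I'll close gently.

Emit:
arm_command --pt "0 0 0.0005 0 0.4" --pt "0 0 0.0005 0 0.4" --pt "0 0 0.0005 0 0.4" --pt "0 0 0.0005 0 0.4" --pt "0 0 0.0005 0 0.4" --pt "0 0 0.0005 0 0.4" --pt "0 0 0.0005 0 0.4" --newtons 4

```text
t: 2.65
position: [0.4859, 0.0686, 0.0241]
eef_rot: [0.001, 0.707, 0.707, 0.0]
contact_force: [-0.3, -0.2, 0.3]
opening: 0.529
```

Emit:
arm_command --pt "0 0 0.0 0 0.3" --pt "0 0 -0.005 0 0.3" --pt "0 0 -0.02 0 0.3" --pt "0 0 -0.04 0 0.3" --pt "0 0 -0.06 0 0.3" --pt "0 0 -0.09 0 0.3" --pt "0 0 -0.12 0 0.3" --pt "0 0 -0.15 0 0.3" --pt "0 0 -0.17 0 0.3" --pt "0 0 -0.17 0 0.3"

```text
t: 3.65
position: [0.4879, 0.0688, 0.1978]
eef_rot: [0.003, 0.707, 0.707, 0.002]
contact_force: [0.4, -0.9, -0.9]
opening: 0.531
```

```bash
python3 -c "
from h import *
plan((.485,.0685,.2),90)
snap('scene','s2.png'); crop('s2.png',150,100,430,340,2.7,'s2c.png')"
```

```text
t 3.65 pos [0.4879 0.0688 0.1978] jaw 90.0 F [ 0.41 -0.86 -0.9 ] op 0.531
shift [-0.0003 -0.0028 -0.0022] turn 0.0 dist 0.004 toolz [ 0.008 -0.001 -1.   ]
```

View pics/s2c.png

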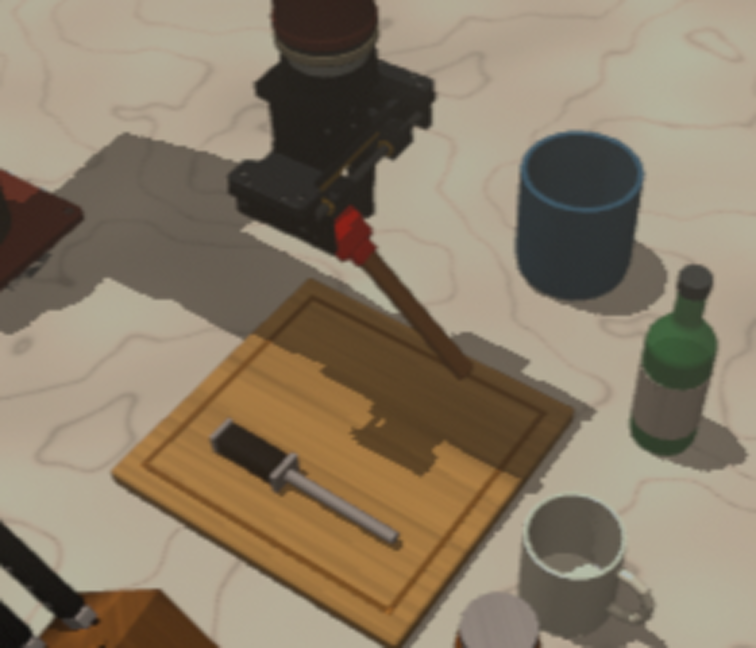

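The spatula is drooping in the pads, with the handle end low at crop (465,370). I'll reduce the grip and let it hang, raising a little at the same time.

Emit:
arm_command --pt "0 0 -0.02 0 0.3" --pt "0 0 -0.05 0 0.3" --pt "0 0 -0.08 0 0.3" --pt "0 0 -0.11 0 0.3" --pt "0 0 -0.13 0 0.3" --pt "0 0 -0.13 0 0.3" --pt "0 0 -0.13 0 0.3" --newtons 3

```text
t: 4.4
position: [0.4855, 0.0689, 0.3235]
eef_rot: [0.001, 0.707, 0.707, 0.0]
contact_force: [0.3, -0.4, -1.6]
opening: 0.532
```

```bash
python3 -c "
from h import *
plan((.485,.0685,.2),90)
snap('scene','s3.png'); crop('s3.png',150,60,430,300,2.7,'s3c.png');snap('top','t3.png'); crop('t3.png',200,200,400,380,3.5,'t3c.png')"
```

```text
t 4.40 pos [0.4855 0.0689 0.3235] jaw 90.0 F [ 0.25 -0.35 -1.62] op 0.532
shift [-0.0003 -0.0008  0.1234] turn 0.0 dist 0.123 toolz [ 0.002 -0.001 -1.   ]
```

View pics/s3c.png

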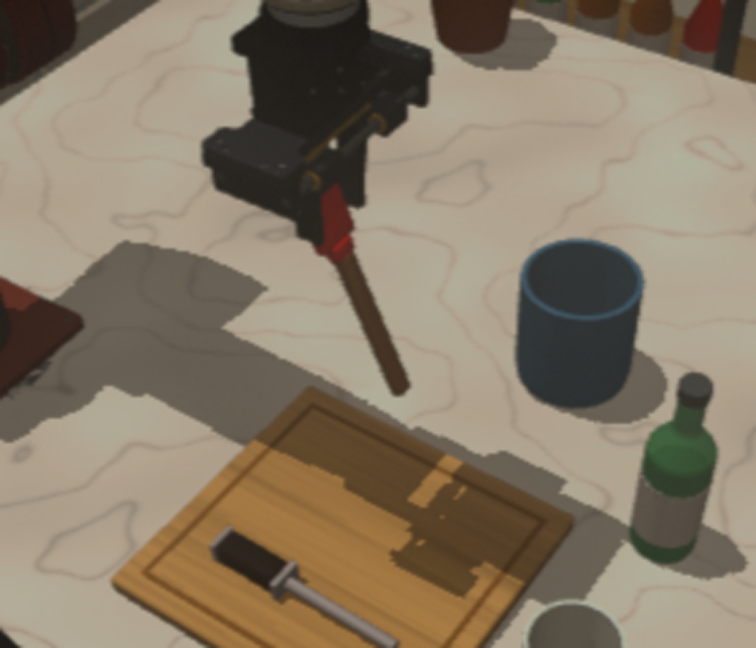

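View pics/t3c.png

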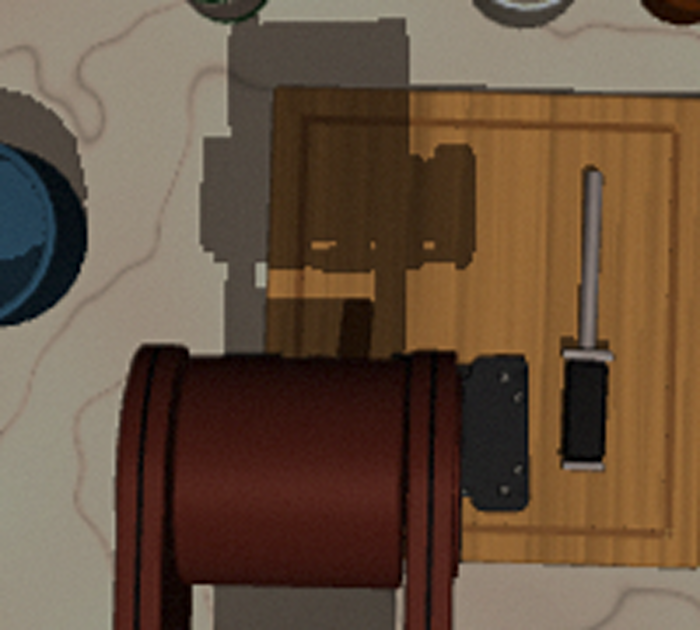

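```bash
python3 -c "
from h import *
c=load('s3.png');t=load('t3.png')
print(tri(c,(298.9,204.4),t,(301.4,286.5)))
"
```

```text
(array([0.54822207, 0.07007768, 0.16230192]), [np.float64(0.5559052804898059), np.float64(0.5559052804897009)])
```

```bash
python3 -c "
from h import *
c=load('scene0.png');t=load('top0.png')
print(onz(c,365.7,163.3,.13),onz(t,188.3,266,.13),tri(c,(365.7,163.3),t,(188.3,266)))
plan((.554,.322,.32),90)
"
```

```text
[0.59740224 0.31933439 0.13      ] [0.59376184 0.32229932 0.13      ] (array([0.59460269, 0.32381669, 0.12537983]), [np.float64(0.7934288601312164), np.float64(0.7934288601310217)])
t 4.50 pos [0.485  0.069  0.3227] jaw 90.0 F [-0.08  0.49 -1.73] op 0.524
shift [0.253  0.0691 0.0024] turn 0.0 dist 0.262 toolz [ 0.001 -0.001 -1.   ]
```

Rim centre is about (0.595, 0.322), and both views agree within 4 mm. Next I move over the crock.

Emit:
arm_command --pt "0.01 0.003 -0.01 0 0.3" --pt "0.035 0.01 -0.01 0 0.3" --pt "0.07 0.02 -0.01 0 0.3" --pt "0.105 0.03 -0.01 0 0.3" --pt "0.14 0.04 -0.01 0 0.3" --pt "0.175 0.05 -0.01 0 0.3" --pt "0.21 0.06 -0.01 0 0.3" --pt "0.24 0.066 -0.01 0 0.3" --pt "0.253 0.069 -0.01 0 0.3" --pt "0.253 0.069 -0.01 0 0.3" --newtons 6

```text
t: 5.5
position: [0.5534, 0.3238, 0.3311]
eef_rot: [0.0, 0.706, 0.708, -0.001]
contact_force: [0.6, 0.4, -0.8]
opening: 0.531
```

```bash
python3 -c "
from h import *
plan((.554,.322,.32),90)
snap('scene','s4.png'); crop('s4.png',250,20,450,220,3,'s4c.png');snap('top','t4.png'); crop('t4.png',120,180,320,360,3.5,'t4c.png')"
```

```text
t 5.50 pos [0.5534 0.3238 0.3311] jaw 90.2 F [ 0.56  0.4  -0.85] op 0.531
shift [-0.0018  0.0007  0.0111] turn 0.2 dist 0.011 toolz [-0.002 -0.002 -1.   ]
```

View pics/s4c.png

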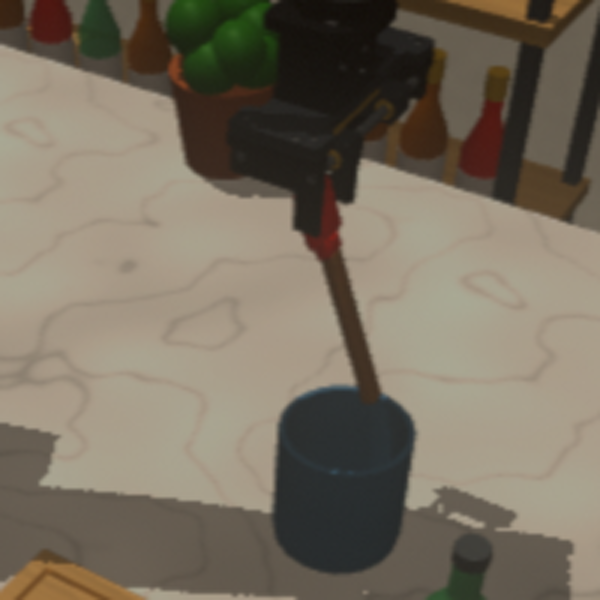

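View pics/t4c.png

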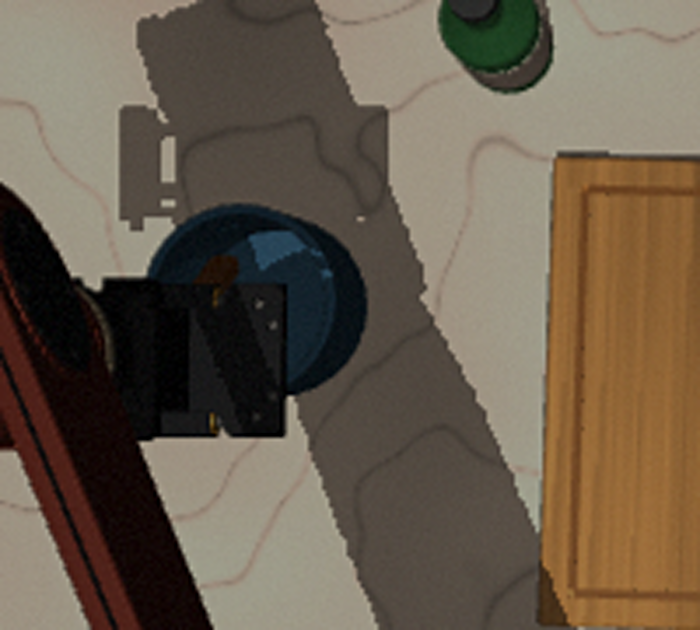

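```bash
python3 -c "
from h import *
c=load('s4.png');t=load('t4.png')
print(tri(c,(373.3,151.7),t,(184.5,256.5)))
"
```

```text
(array([0.61331672, 0.32073395, 0.17510671]), [np.float64(0.9702287794628084), np.float64(0.9702287794627091)])
```

The handle end is at (0.613, 0.321, 0.17), inside the crock's circle, so I lower it.

Emit:
arm_command --pt "0 0 0.015 0 0.3" --pt "0 0 0.04 0 0.3" --pt "0 0 0.065 0 0.3" --pt "0 0 0.09 0 0.3" --pt "0 0 0.115 0 0.3" --pt "0 0 0.135 0 0.3" --pt "0 0 0.145 0 0.3" --pt "0 0 0.15 0 0.3" --pt "0 0 0.15 0 0.3" --pt "0 0 0.15 0 0.3"

```text
t: 6.6
position: [0.5542, 0.3213, 0.1831]
eef_rot: [0.001, 0.707, 0.707, -0.0]
contact_force: [-0.2, 0.8, -0.7]
opening: 0.525
```

```bash
python3 -c "
from h import *
plan((.554,.322,.178),90)
snap('scene','s5.png'); crop('s5.png',250,20,450,220,3,'s5c.png');snap('top','t5.png'); crop('t5.png',120,180,320,360,3.5,'t5c.png')"
```

```text
t 6.60 pos [0.5542 0.3213 0.1831] jaw 90.0 F [-0.22  0.78 -0.75] op 0.525
shift [ 0.0008 -0.0002  0.0051] turn 0.0 dist 0.005 toolz [ 0.001 -0.002 -1.   ]
```

View pics/s5c.png

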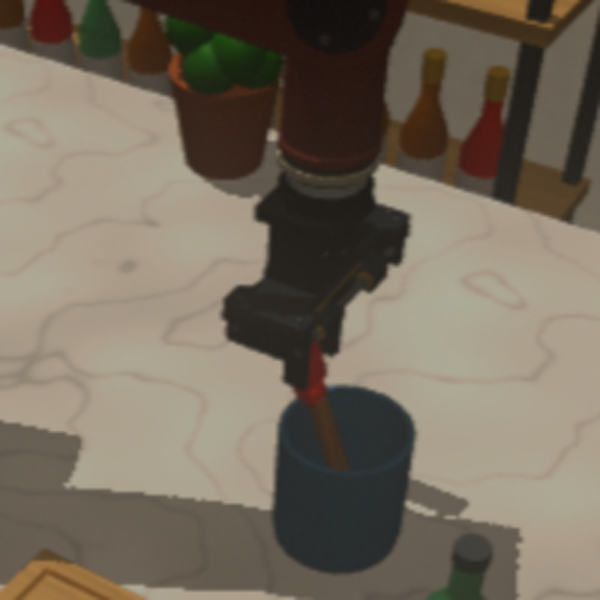

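View pics/t5c.png

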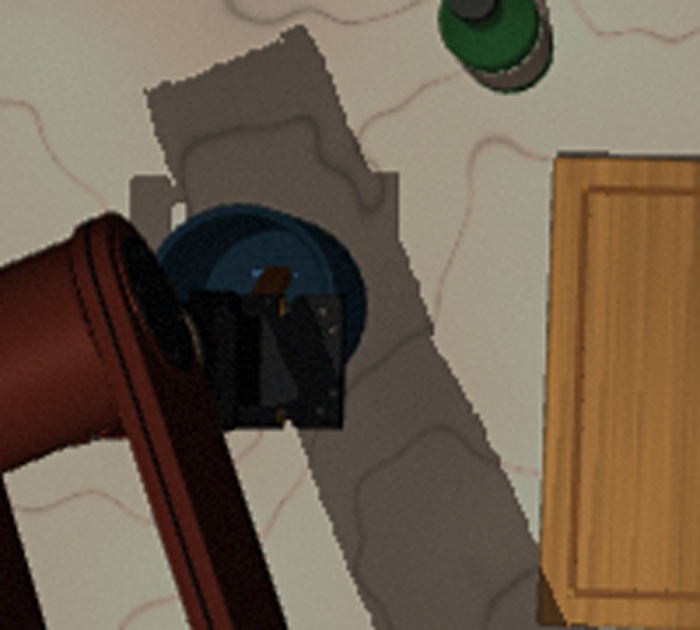

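Handle is inside the crock. Lowering the last centimetre.

Emit:
arm_command --pt "0 0 0.004 0 0.3" --pt "0 0 0.008 0 0.3" --pt "0 0 0.011 0 0.3" --pt "0 0 0.013 0 0.3" --pt "0 0 0.013 0 0.3"

```text
t: 7.2
position: [0.5543, 0.3218, 0.1709]
eef_rot: [0.001, 0.707, 0.707, 0.0]
contact_force: [-0.5, 0.4, 3.6]
opening: 0.526
```

Emit:
arm_command --pt "0 0 -0.001 0 0.6" --pt "0 0 -0.001 0 0.8" --pt "0 0 -0.001 0 1" --pt "0 0 -0.001 0 1" --pt "0 0 -0.001 0 1" --pt "0 0 -0.03 0 1" --pt "0 0 -0.07 0 1" --pt "0 0 -0.11 0 1" --pt "0 0 -0.15 0 1" --pt "0 0 -0.16 0 1"

```text
t: 8.2
position: [0.5559, 0.3227, 0.3375]
eef_rot: [0.003, 0.707, 0.707, 0.005]
contact_force: [0.7, -0.0, 1.9]
opening: 0.999
```

```bash
python3 -c "
from h import *
plan((.479,-.077,.2),90-2.4)
snap('scene','s6.png'); crop('s6.png',250,20,450,220,3,'s6c.png')"
```

```text
t 8.20 pos [0.5559 0.3227 0.3375] jaw 90.0 F [ 0.66 -0.03  1.88] op 0.999
shift [-0.4    -0.0786  0.1356] turn 2.4 dist 0.430 toolz [ 0.01   0.003 -1.   ]
```

View pics/s6c.png

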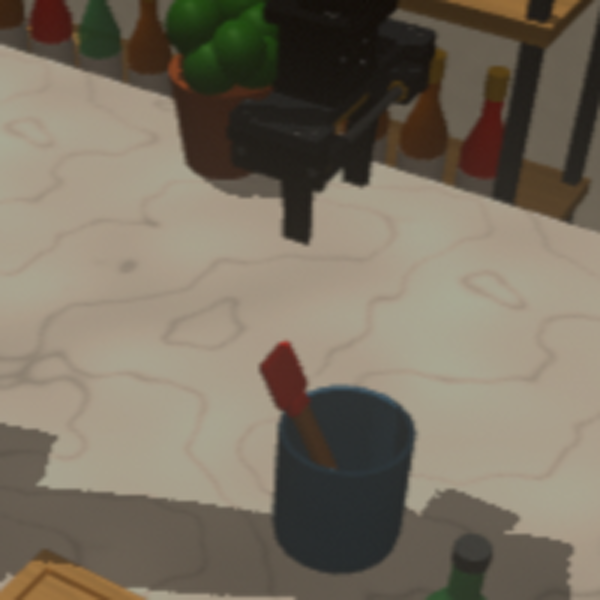

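The spatula stands in the crock, head up at crop (285,375), leaning on the rim. Next is the steel.

Emit:
arm_command --pt "-0.04 -0.008 0.0 0 1" --pt "-0.085 -0.016 0.0 1 1" --pt "-0.13 -0.025 0.0 2.4 1" --pt "-0.175 -0.035 0.01 2.4 1" --pt "-0.22 -0.044 0.03 2.4 1" --pt "-0.265 -0.052 0.05 2.4 1" --pt "-0.31 -0.062 0.08 2.4 1" --pt "-0.35 -0.07 0.11 2.4 1" --pt "-0.385 -0.077 0.13 2.4 1" --pt "-0.4 -0.0786 0.135 2.4 1"

```text
t: 9.25
position: [0.4749, -0.0791, 0.1949]
eef_rot: [-0.001, 0.722, 0.691, 0.002]
contact_force: [-0.3, 0.1, -0.8]
opening: 0.999
```

```bash
python3 -c "
from h import *
plan((.479,-.077,.0235),90-2.4)"
```

```text
t 9.25 pos [ 0.4749 -0.0791  0.1949] jaw 87.5 F [-0.29  0.1  -0.81] op 0.999
shift [0.0016 0.0037 0.1714] turn -0.1 dist 0.171 toolz [ 0.002  0.004 -1.   ]
```

Emit:
arm_command --pt "0.0016 0.004 0.03 0 1" --pt "0.0016 0.004 0.07 0 1" --pt "0.0016 0.004 0.11 0 1" --pt "0.0016 0.004 0.145 0 1" --pt "0.0016 0.004 0.165 0 1" --pt "0.0016 0.004 0.17 0 1" --pt "0.0016 0.004 0.1715 0 0.4" --pt "0.0016 0.004 0.1715 0 0.2" --pt "0.0016 0.004 0.1715 0 0.1" --pt "0.0016 0.004 0.1715 0 0.1" --newtons 8

```text
t: 10.25
position: [0.4804, -0.0774, 0.0247]
eef_rot: [0.001, 0.722, 0.691, 0.003]
contact_force: [-0.3, 1.6, -0.7]
opening: 0.725
```

Emit:
arm_command --pt "0 0 0 0 0.1" --pt "0 0 0 0 0.1" --pt "0 0 0 0 0.1" --pt "0 0 0 0 0.1" --pt "0 0 0 0 0.1"

```text
t: 10.75
position: [0.4804, -0.0773, 0.0247]
eef_rot: [0.0, 0.722, 0.691, 0.003]
contact_force: [-0.7, -0.2, -0.0]
opening: 0.321
```

Emit:
arm_command --pt "0 0 0 0 0.1" --pt "0 0 -0.005 0 0.1" --pt "0 0 -0.02 0 0.1" --pt "0 0 -0.05 0 0.1" --pt "0 0 -0.085 0 0.1" --pt "0 0 -0.125 0 0.1" --pt "0 0 -0.165 0 0.1" --pt "0 0 -0.2 0 0.1" --pt "0 0 -0.22 0 0.1" --pt "0 0 -0.225 0 0.1"

```text
t: 11.75
position: [0.4806, -0.0784, 0.2529]
eef_rot: [0.003, 0.722, 0.691, 0.004]
contact_force: [0.2, -0.6, -1.1]
opening: 0.317
```

```bash
python3 -c "
from h import *
plan((.479,-.077,.0235),90-2.4)
snap('scene','s7.png'); crop('s7.png',150,100,390,300,3,'s7c.png')
snap('top','t7.png'); crop('t7.png',290,180,470,360,3.3,'t7c.png')"
```

```text
t 11.75 pos [ 0.4806 -0.0784  0.2529] jaw 87.5 F [ 0.18 -0.63 -1.06] op 0.317
shift [ 0.0009 -0.0038  0.2293] turn -0.1 dist 0.229 toolz [ 0.009  0.001 -1.   ]
```

View pics/s7c.png

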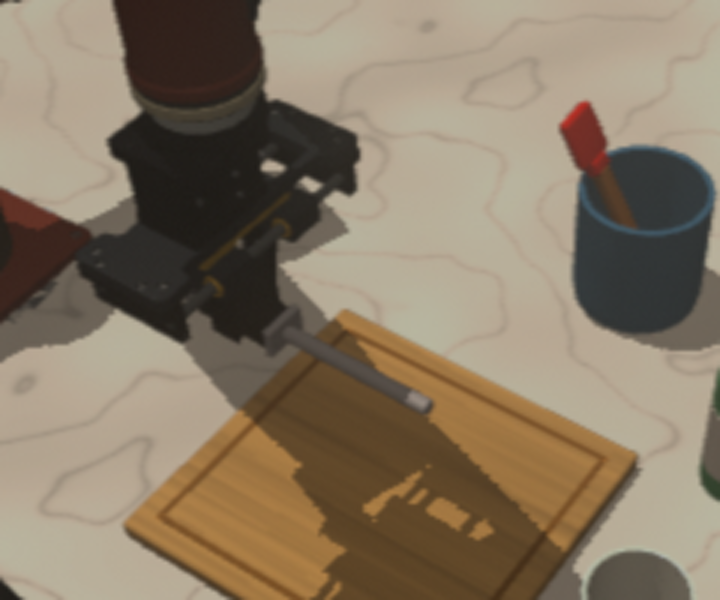

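View pics/t7c.png

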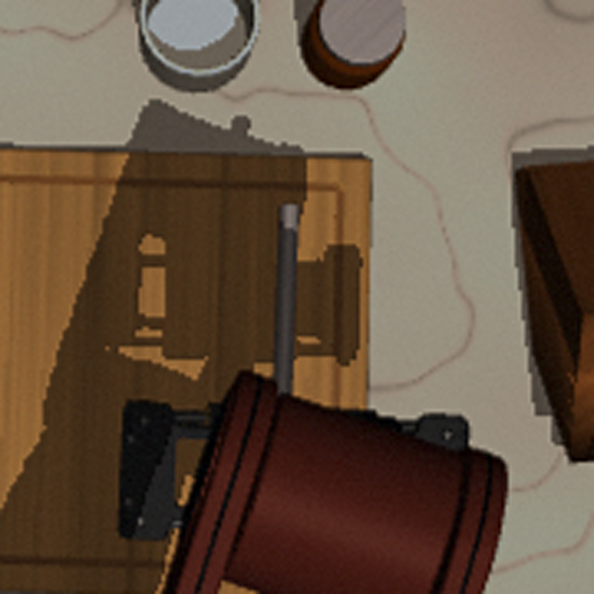

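The steel is held near level. Easing the grip to let it droop.

Emit:
arm_command --pt "0 0 0 0 0.1" --pt "0 0 0 0 0.1" --pt "0 0 0 0 0.1" --newtons 4

```text
t: 12.15
position: [0.4787, -0.0778, 0.2483]
eef_rot: [-0.0, 0.722, 0.691, 0.002]
contact_force: [0.8, -0.7, -2.2]
opening: 0.322
```

```bash
python3 -c "
from h import *
snap('scene','s8.png'); crop('s8.png',150,100,390,300,3,'s8c.png')"
```

```text
(no output)
```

View pics/s8c.png

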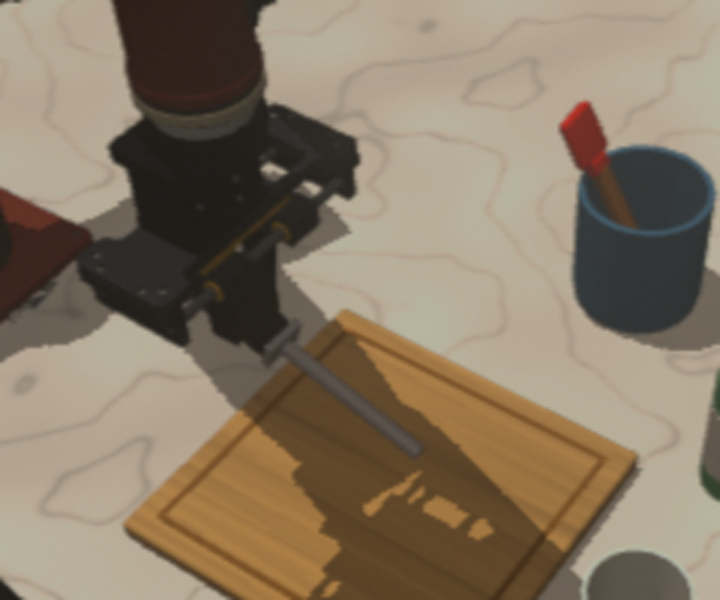

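It is drooping slowly: the tip moved from crop (425,403) to (415,452). A few more rows at 4 N.

Emit:
arm_command --pt "0 0 0 0 0.1" --pt "0 0 0 0 0.1"

```text
t: 12.4
position: [0.4787, -0.0778, 0.2481]
eef_rot: [-0.001, 0.722, 0.691, 0.002]
contact_force: [-0.4, 0.9, -2.6]
opening: 0.319
```

```bash
python3 -c "
from h import *
snap('scene','s9.png'); crop('s9.png',150,100,390,300,3,'s9c.png')
snap('top','t9.png'); crop('t9.png',290,180,470,360,3.3,'t9c.png')
print(robot.read_state()['position'])"
```

```text
[ 0.47885332 -0.07784835  0.2484934 ]
```

View pics/s9c.png

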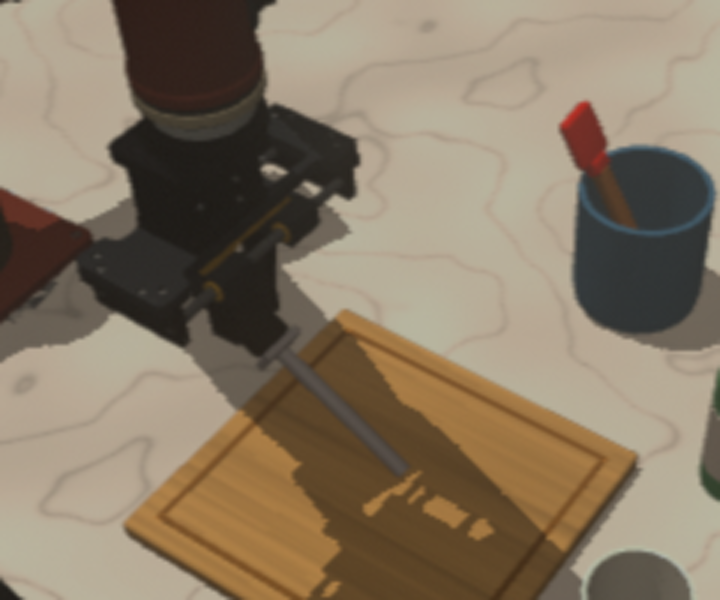

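View pics/t9c.png

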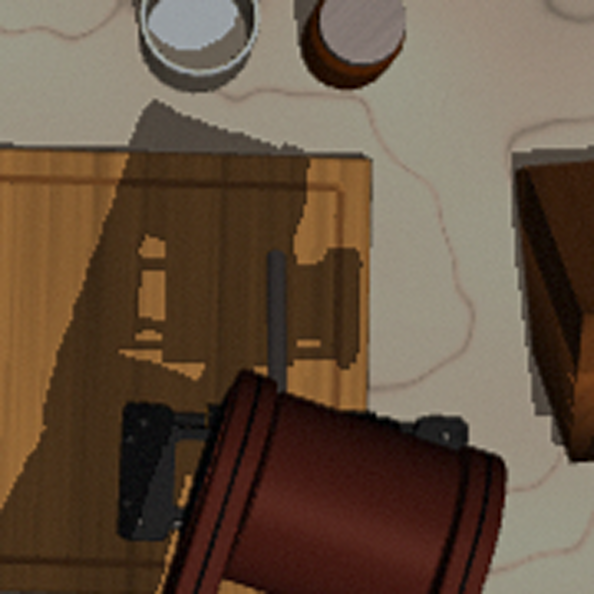

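```bash
cat >> h.py <<'E'
def tipang(sf,p,tf,q,grip=None):
    x,e=tri(load(sf),p,load(tf),q); st=robot.read_state()
    g=st['position']+np.array([0,0,.008])
    d=x-g; print('tip',x.round(4),np.round(e,1),'rel grip',d.round(4),'len %.3f'%np.linalg.norm(d),'pitch %.1f'%np.degrees(np.arctan2(-d[2],np.hypot(d[0],d[1]))),'yaw %.1f'%np.degrees(np.arctan2(d[1],d[0])))
E
python3 -c "
from h import *
tipang('s9.png',(150+403/3,100+471/3),'t9.png',(290+277/3.3,180+252/3.3))"
```

```text
tip [ 0.6127 -0.0849  0.1732] [0.2 0.2] rel grip [ 0.1339 -0.0071 -0.0833] len 0.158 pitch 31.9 yaw -3.0
```

Emit:
arm_command --pt "0 0 0 0 0.1" --pt "0 0 0 0 0.1"

```text
t: 12.7
position: [0.4789, -0.0778, 0.2485]
eef_rot: [-0.0, 0.722, 0.691, 0.002]
contact_force: [-0.1, 0.6, -0.5]
opening: 0.325
```

Emit:
arm_command --pt "0 0 0 0 0.1" --pt "0 0 0 0 0.1" --newtons 15

```text
t: 12.9
position: [0.4789, -0.0779, 0.2486]
eef_rot: [-0.0, 0.722, 0.691, 0.002]
contact_force: [0.3, -0.9, -1.4]
opening: 0.321
```

```bash
python3 -c "
from h import *
snap('scene','s10.png'); crop('s10.png',150,100,390,300,3,'s10c.png')
snap('top','t10.png'); crop('t10.png',290,180,470,360,3.3,'t10c.png')
print(robot.read_state()['position'])"
```

```text
[ 0.478872   -0.07787017  0.24857032]
```

View pics/s10c.png

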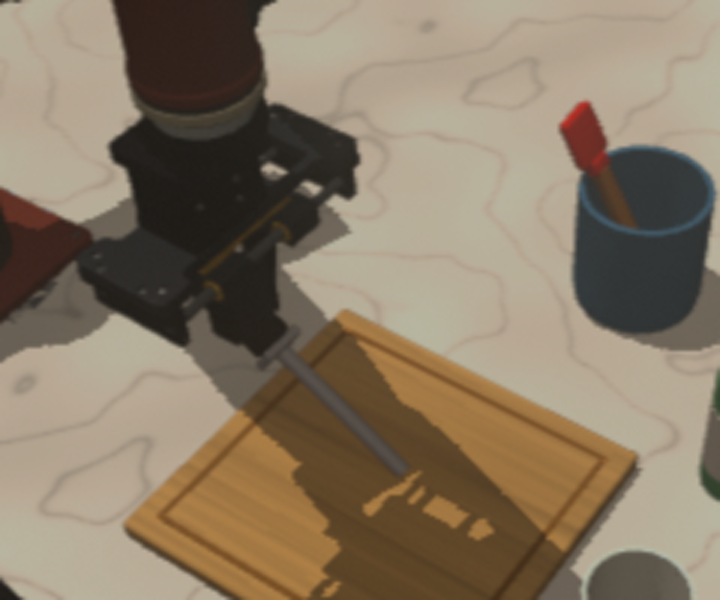

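View pics/t10c.png

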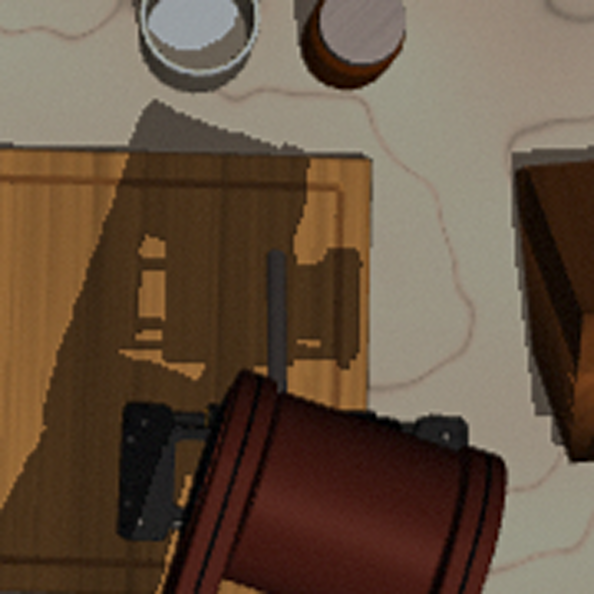

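It had settled at 32°. Trying 3 N.

Emit:
arm_command --pt "0 0 0 0 0.1" --pt "0 0 0 0 0.1" --pt "0 0 0 0 0.1" --newtons 3

```text
t: 13.3
position: [0.4789, -0.0778, 0.2486]
eef_rot: [-0.0, 0.722, 0.691, 0.002]
contact_force: [-0.4, -0.0, -1.4]
opening: 0.318
```

```bash
python3 -c "
from h import *
snap('scene','s11.png'); crop('s11.png',150,100,390,300,3,'s11c.png')
snap('top','t11.png'); crop('t11.png',290,180,470,360,3.3,'t11c.png')
print(robot.read_state()['position'])"
```

```text
[ 0.47888493 -0.07784808  0.24856083]
```

View pics/s11c.png

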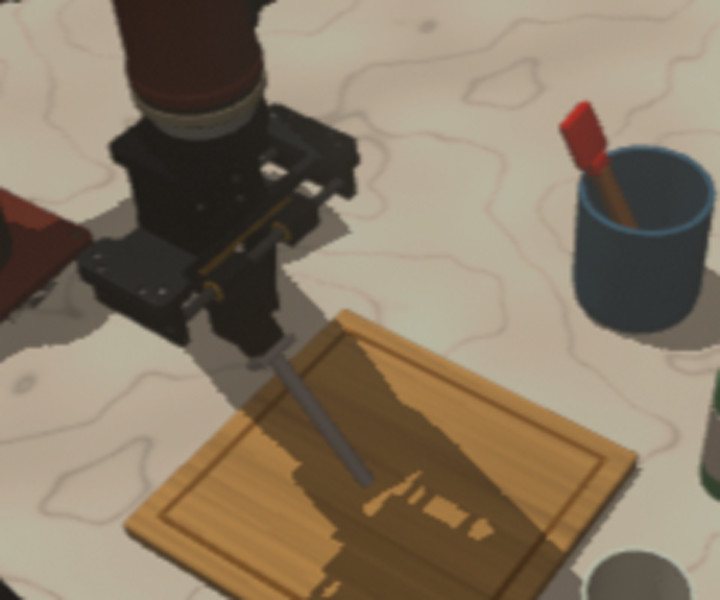

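View pics/t11c.png

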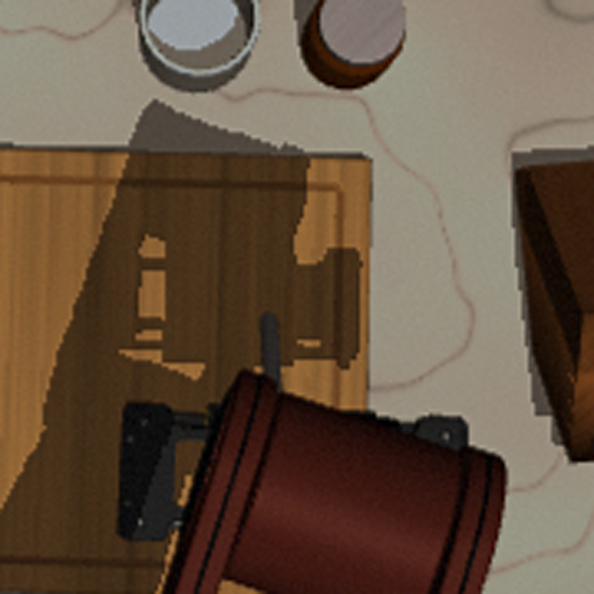

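Emit:
arm_command --pt "0 0 0 0 0.1" --newtons 20

```text
t: 13.5
position: [0.4789, -0.0779, 0.2486]
eef_rot: [-0.0, 0.722, 0.691, 0.002]
contact_force: [-1.0, -0.2, -1.9]
opening: 0.32
```

```bash
python3 -c "
from h import *
tipang('s11.png',(150+366/3,100+482/3),'t11.png',(290+269/3.3,180+315/3.3))
snap('scene','s12.png'); crop('s12.png',150,100,390,300,3,'s12c.png')
snap('top','t12.png'); crop('t12.png',290,180,470,360,3.3,'t12c.png')"
```

```text
tip [ 0.5737 -0.0818  0.1299] [0.9 0.9] rel grip [ 0.0949 -0.004  -0.1267] len 0.158 pitch 53.1 yaw -2.4
```

View pics/s12c.png

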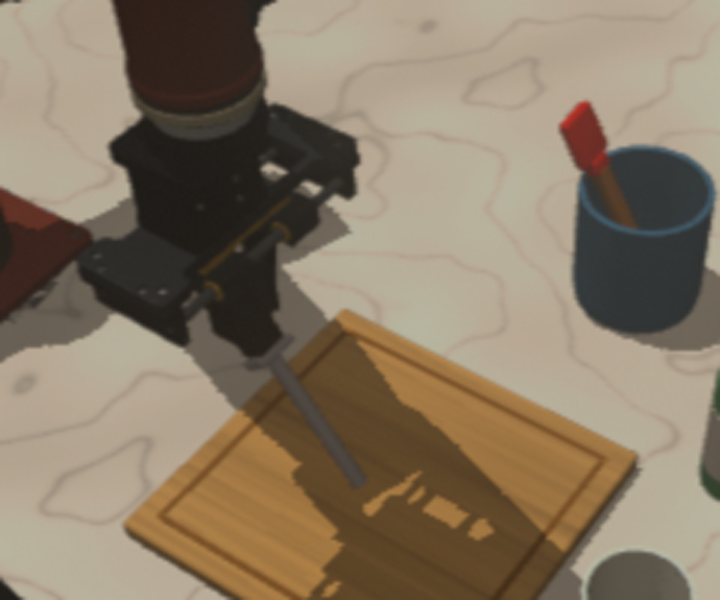

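View pics/t12c.png

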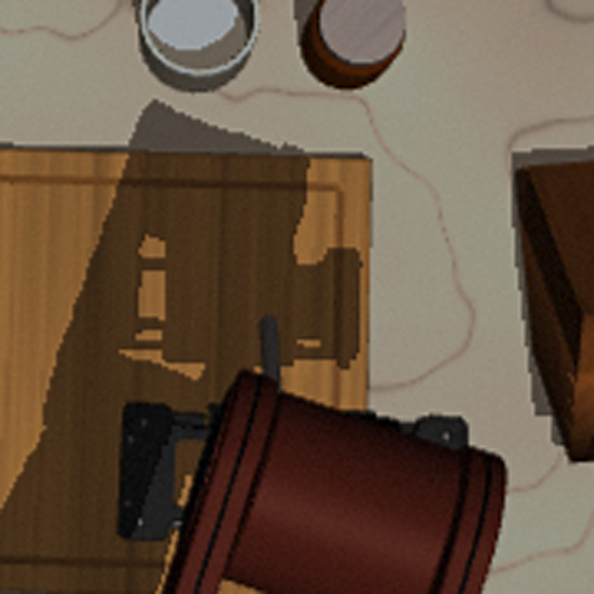

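```bash
python3 -c "
from h import *
for v in(315,318): tipang('s12.png',(150+360/3,100+486/3),'t12.png',(290+269/3.3,180+v/3.3))
"
```

```text
tip [ 0.572  -0.0836  0.126 ] [1.4 1.4] rel grip [ 0.0931 -0.0057 -0.1306] len 0.160 pitch 54.4 yaw -3.5
tip [ 0.5706 -0.0832  0.1245] [0.6 0.6] rel grip [ 0.0918 -0.0053 -0.1321] len 0.161 pitch 55.2 yaw -3.3
```

```bash
python3 -c "
from h import *
plan((.448,-.347,.33),94.4)
"
```

```text
t 13.60 pos [ 0.4789 -0.0779  0.2486] jaw 87.5 F [ 0.36 -0.76 -1.92] op 0.319
shift [-0.2699 -0.0188 -0.0824] turn -6.9 dist 0.283 toolz [ 0.003  0.003 -1.   ]
```

Emit:
arm_command --pt "-0.005 0.0 -0.02 -1 0.1" --pt "-0.03 -0.002 -0.05 -2 0.1" --pt "-0.065 -0.004 -0.07 -3 0.1" --pt "-0.1 -0.007 -0.082 -4 0.1" --pt "-0.14 -0.01 -0.082 -5 0.1" --pt "-0.175 -0.013 -0.082 -6 0.1" --pt "-0.21 -0.015 -0.082 -6.9 0.1" --pt "-0.245 -0.017 -0.082 -6.9 0.1" --pt "-0.265 -0.019 -0.082 -6.9 0.1" --pt "-0.27 -0.019 -0.082 -6.9 0.1"

```text
t: 14.6
position: [0.4471, -0.3488, 0.329]
eef_rot: [-0.0, 0.68, 0.733, 0.002]
contact_force: [0.9, 0.6, -1.9]
opening: 0.318
```

Emit:
arm_command --pt "0 0 0 0 0.1" --pt "0 0 0 0 0.1"

```text
t: 14.8
position: [0.4473, -0.3479, 0.3289]
eef_rot: [-0.001, 0.68, 0.733, 0.002]
contact_force: [-0.2, -0.5, -1.5]
opening: 0.315
```

```bash
python3 -c "
from h import *
plan((.448,-.347,.33),94.4)
snap('scene','s13.png'); crop('s13.png',80,180,280,380,3,'s13c.png')
snap('top','t13.png'); crop('t13.png',420,200,600,380,3.3,'t13c.png')"
```

```text
t 14.80 pos [ 0.4473 -0.3479  0.3289] jaw 94.3 F [-0.15 -0.46 -1.51] op 0.315
shift [ 0.0009  0.0007 -0.0011] turn -0.1 dist 0.002 toolz [ 0.002  0.005 -1.   ]
```

View pics/s13c.png

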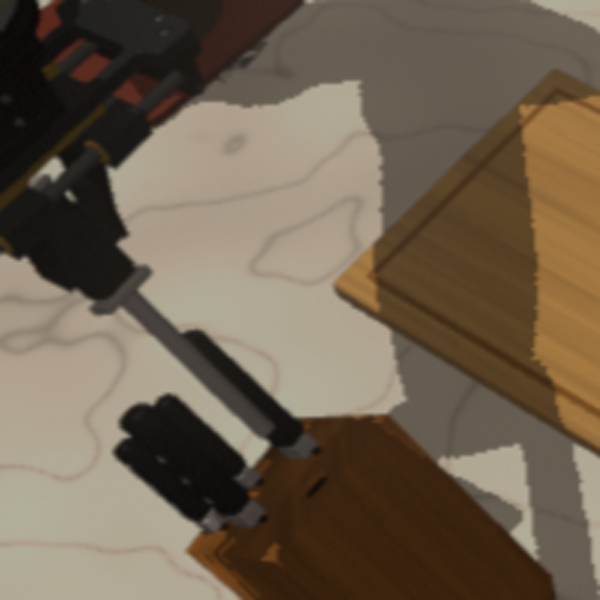

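View pics/t13c.png

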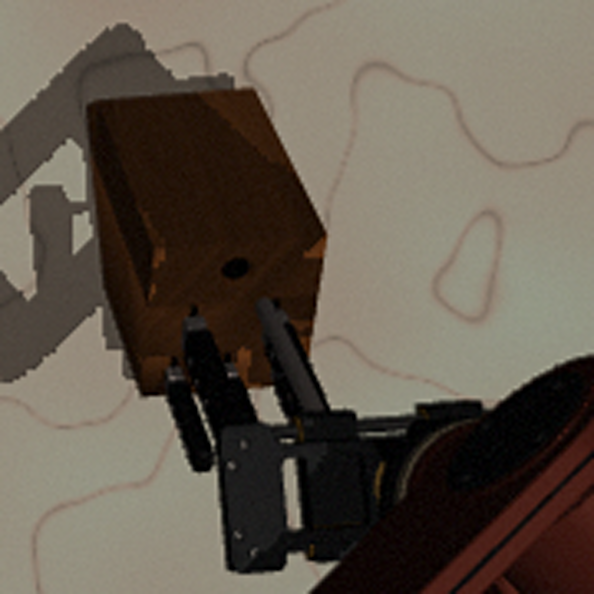

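```bash
python3 -c "
from h import *
tipang('s13.png',(80+270/3,180+430/3),'t13.png',(420+265/3.3,200+301/3.3))
print(tri(load('s13.png'),(185.3,342.3),load('t13.png'),(491.2,280.9)))
cv2.imwrite('pics/z.png',cv2.resize(np.hstack([cv2.imread('pics/s13.png')[280:360,130:210],cv2.imread('pics/t13.png')[250:330,460:540]]),None,fx=5,fy=5,interpolation=cv2.INTER_CUBIC))"
```

```text
tip [ 0.5398 -0.3411  0.209 ] [1. 1.] rel grip [ 0.0923  0.0065 -0.1282] len 0.158 pitch 54.2 yaw 4.0
(array([ 0.56060802, -0.33861099,  0.15422092]), [np.float64(0.48426739873535174), np.float64(0.48426739873541447)])
```

View pics/z.png

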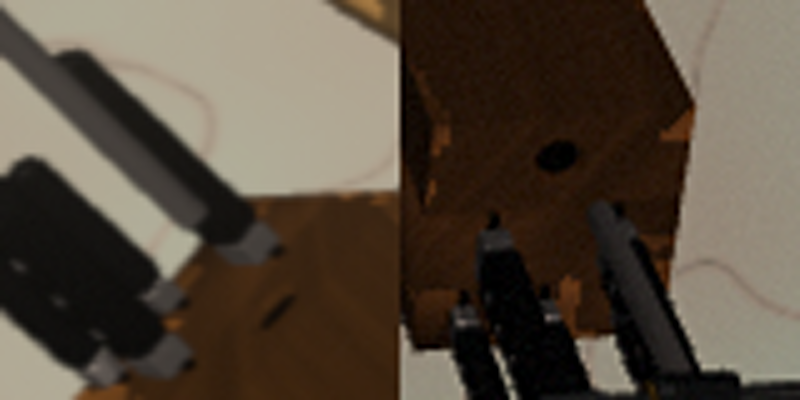

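```bash
python3 -c "
from h import *
tipang('s13.png',(168.8,323.7),'t13.png',(500.8,292.2))
tipang('s13.png',(168.8,323.7),'t13.png',(500.7,291.5))
b=tri(load('s13.png'),(185.7,342.1),load('t13.png'),(491.3,281.1));print(b)
t=tri(load('s13.png'),(168.8,323.7),load('t13.png'),(500.8,292.))[0]
print('tip->bore',b[0]-t)
"
```

```text
tip [ 0.5378 -0.3424  0.2077] [1. 1.] rel grip [ 0.0903  0.0052 -0.1295] len 0.158 pitch 55.1 yaw 3.3
tip [ 0.5389 -0.3424  0.2088] [0.4 0.4] rel grip [ 0.0913  0.0052 -0.1284] len 0.158 pitch 54.5 yaw 3.3
(array([ 0.56058552, -0.33833233,  0.15438794]), [np.float64(0.10593753749263084), np.float64(0.10593753749262837)])
tip->bore [ 0.02247225  0.00411894 -0.05368479]
```

```bash
python3 -c "
from h import *
p=robot.read_state()['position']
plan(p+[.0114,.0030,-.0385],94.5)
"
```

```text
t 14.90 pos [ 0.4475 -0.3476  0.3292] jaw 94.3 F [ 0.36 -0.13 -2.49] op 0.320
shift [0.002  0.0115 0.0385] turn -0.2 dist 0.040 toolz [ 0.003  0.004 -1.   ]
```

Emit:
arm_command --pt "0.001 0.004 0.01 0 0.1" --pt "0.002 0.0085 0.023 -0.2 0.1" --pt "0.002 0.0115 0.034 -0.2 0.1" --pt "0.002 0.0115 0.0385 -0.2 0.1" --pt "0.002 0.0115 0.0385 -0.2 0.1" --pt "0.002 0.0115 0.0385 -0.2 0.1"

```text
t: 15.5
position: [0.4589, -0.3446, 0.2907]
eef_rot: [-0.001, 0.679, 0.734, 0.002]
contact_force: [0.3, 0.1, -1.1]
opening: 0.321
```

```bash
python3 -c "
from h import *
snap('scene','s14.png')
snap('top','t14.png')
print(robot.read_state()['position'])
cv2.imwrite('pics/z2.png',cv2.resize(np.hstack([cv2.imread('pics/s14.png')[290:370,140:220],cv2.imread('pics/t14.png')[240:320,450:530]]),None,fx=5,fy=5,interpolation=cv2.INTER_CUBIC))"
```

```text
[ 0.45906393 -0.34495201  0.29137955]
```

View pics/z2.png

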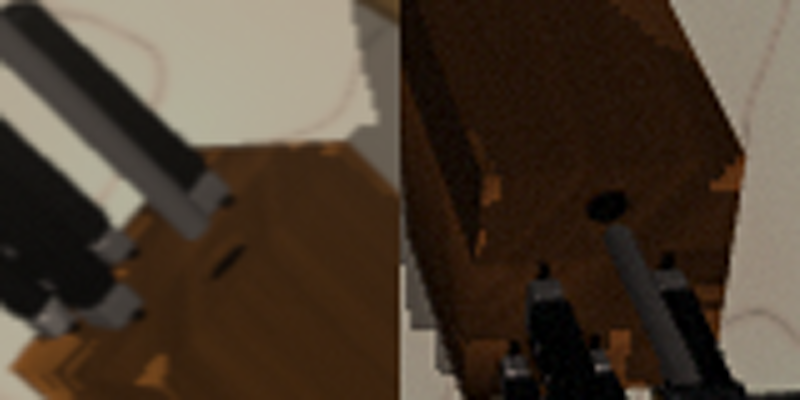

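```bash
python3 -c "
from h import *
s=load('s14.png');t=load('t14.png')
tipang('s14.png',(179.4,336.2),'t14.png',(492.9,286.3))
x=tri(s,(179.4,336.2),t,(492.9,286.3))[0]
b=tri(s,(185.6,342.4),t,(491.4,281.2))[0]
v=b-x; psi=np.radians(4.5)
d=np.array([.643*np.cos(psi),.643*np.sin(psi),-.766]); lat=np.array([-np.sin(psi),np.cos(psi),0]); up=np.cross(d,lat)
print(v, 'along',v@d,'lat',v@lat,'upface',v@up, up)
for k in (.010,.015,.02): print(proj(s,x+d*k),proj(t,x+d*k))
"
```

```text
tip [ 0.5491 -0.3386  0.1664] [0.3 0.3] rel grip [ 0.0901  0.0064 -0.1329] len 0.161 pitch 55.8 yaw 4.1
[ 0.01127538 -0.00015606 -0.01281038] along 0.01703259959170132 lat -0.001040239388590169 upface 0.0003638657032793194 [0.76363868 0.06009967 0.643     ]
[183.21659067 339.58492024] [491.73186452 283.39973382]
[185.03424344 341.27438743] [491.1034418  281.91843038]
[186.84358283 342.95612754] [490.47896494 280.44642802]
```

Tip and bore line up: 17 mm to go along the axis, with lateral error about 1 mm. I enter the bore along its axis.

Emit:
arm_command --pt "-0.001 0.003 0.0035 0 0.1" --pt "-0.001 0.0065 0.0077 0 0.1" --pt "-0.001 0.01 0.012 0 0.1" --pt "-0.001 0.014 0.0165 0 0.1" --pt "-0.001 0.0175 0.021 0 0.1" --pt "-0.001 0.021 0.025 0 0.1" --pt "-0.001 0.0238 0.0283 0 0.1" --pt "-0.001 0.0238 0.0283 0 0.1" --pt "-0.001 0.0238 0.0283 0 0.1" --newtons 8

```text
t: 16.5
position: [0.483, -0.344, 0.2631]
eef_rot: [-0.0, 0.679, 0.734, 0.002]
contact_force: [-0.7, 0.1, -0.9]
opening: 0.322
```

```bash
python3 -c "
from h import *
snap('scene','s15.png')
snap('top','t15.png')
plan((.46,-.34,.29),94.5)
cv2.imwrite('pics/z3.png',cv2.resize(np.hstack([cv2.imread('pics/s15.png')[250:350,110:210],cv2.imread('pics/t15.png')[240:340,450:550]]),None,fx=4,fy=4,interpolation=cv2.INTER_CUBIC))"
```

```text
t 16.60 pos [ 0.483  -0.3441  0.2634] jaw 94.5 F [-1.08  0.05 -2.14] op 0.319
shift [ 0.006  -0.0225 -0.0266] turn 0.0 dist 0.035 toolz [ 0.004  0.003 -1.   ]
```

View pics/z3.png

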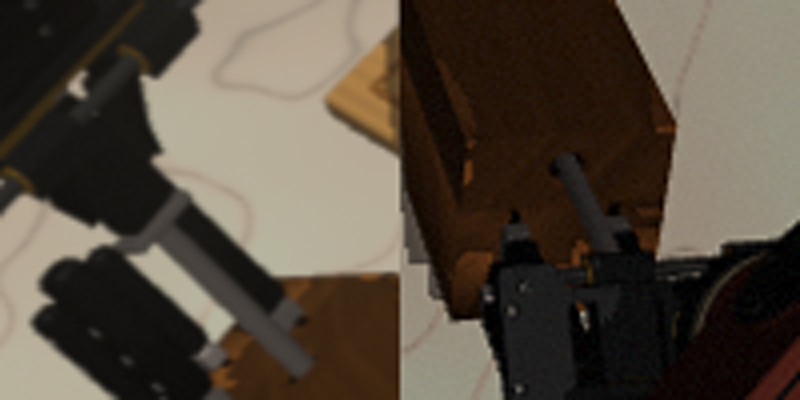

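The tip is in the mouth (right pane (567,163)) with small forces. Now I go deeper while swinging the grip onto the bore axis, holding lightly.

Emit:
arm_command --pt "0 0.001 0.004 0 0.1" --pt "0 0.002 0.008 0 0.1" --pt "0 0.003 0.012 0 0.1" --pt "0 0.004 0.016 0 0.1" --pt "0 0.005 0.02 0 0.1" --pt "0 0.006 0.024 0 0.1" --pt "0 0.007 0.028 0 0.1" --pt "0 0.0075 0.03 0 0.1" --pt "0 0.0075 0.03 0 0.1" --newtons 5

```text
t: 17.5
position: [0.4905, -0.3433, 0.2329]
eef_rot: [-0.0, 0.679, 0.734, 0.002]
contact_force: [0.3, -0.2, -0.7]
opening: 0.325
```

```bash
python3 -c "
from h import *
snap('scene','s16.png')
snap('top','t16.png')
plan((.46,-.34,.29),94.5)
cv2.imwrite('pics/z4.png',cv2.resize(np.hstack([cv2.imread('pics/s16.png')[250:350,110:210],cv2.imread('pics/t16.png')[240:340,450:550]]),None,fx=4,fy=4,interpolation=cv2.INTER_CUBIC))"
```

```text
t 17.60 pos [ 0.4905 -0.3434  0.2334] jaw 94.5 F [-0.05 -0.51 -2.02] op 0.322
shift [ 0.0059 -0.0299 -0.0567] turn 0.0 dist 0.064 toolz [ 0.003  0.003 -1.   ]
```

View pics/z4.png

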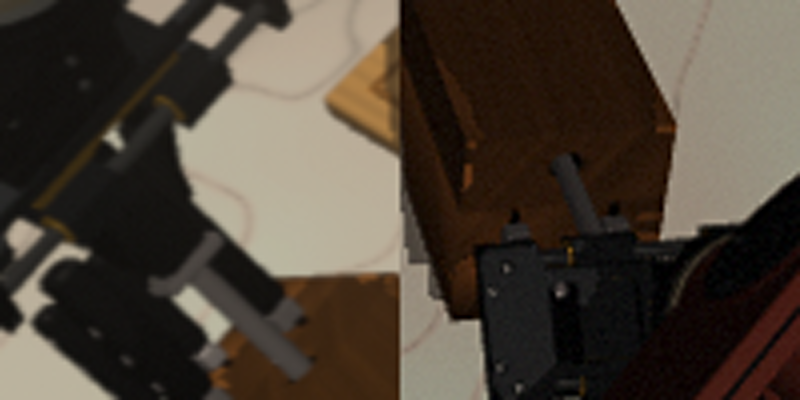

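Emit:
arm_command --pt "0 0.003 0.0036 0 0.1" --pt "0 0.006 0.0072 0 0.1" --pt "0 0.01 0.012 0 0.1" --pt "0 0.014 0.0167 0 0.1" --pt "0 0.018 0.0215 0 0.1" --pt "0 0.022 0.0262 0 0.1" --pt "0 0.026 0.031 0 0.1" --pt "0 0.0289 0.0345 0 0.1" --pt "0 0.0289 0.0345 0 0.1"

```text
t: 18.5
position: [0.5196, -0.3407, 0.1981]
eef_rot: [-0.0, 0.679, 0.734, 0.002]
contact_force: [0.7, -0.1, -1.1]
opening: 0.322
```

```bash
python3 -c "
from h import *
snap('scene','s17.png')
snap('top','t17.png')
plan((.46,-.34,.29),94.5)
cv2.imwrite('pics/z5.png',cv2.resize(np.hstack([cv2.imread('pics/s17.png')[250:350,110:210],cv2.imread('pics/t17.png')[240:340,450:550]]),None,fx=4,fy=4,interpolation=cv2.INTER_CUBIC))"
```

```text
t 18.60 pos [ 0.5194 -0.341   0.199 ] jaw 94.5 F [ 0.18 -0.49 -1.36] op 0.322
shift [ 0.0059 -0.0589 -0.0912] turn 0.0 dist 0.109 toolz [ 0.003  0.003 -1.   ]
```

View pics/z5.png

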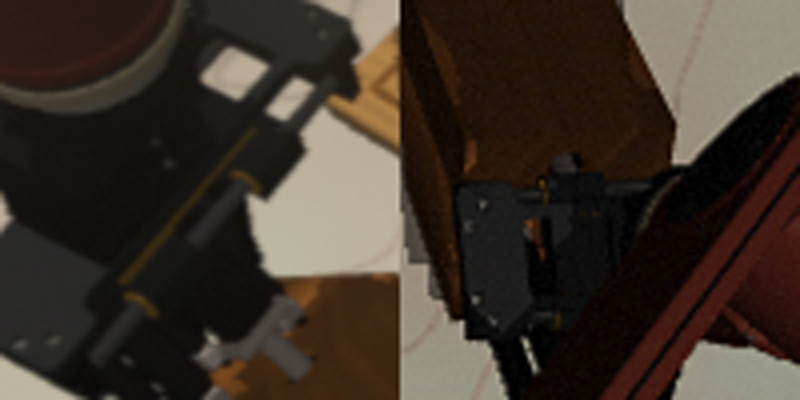

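Emit:
arm_command --pt "0 0.003 0.0036 0 0.1" --pt "0 0.006 0.0072 0 0.1" --pt "0 0.0096 0.0115 0 0.1" --pt "0 0.0096 0.0115 0 0.1" --pt "0 0.0096 0.0115 0 0.1"

```text
t: 19.1
position: [0.529, -0.34, 0.1872]
eef_rot: [-0.0, 0.679, 0.734, 0.002]
contact_force: [-0.4, 0.4, -1.2]
opening: 0.326
```

Emit:
arm_command --pt "0 0 0 0 0.4" --pt "0 0 0 0 0.45" --pt "0 0 0 0 0.5" --pt "0 0 0 0 0.5" --pt "0 0 0 0 0.5"

```text
t: 19.6
position: [0.5291, -0.3401, 0.1874]
eef_rot: [-0.0, 0.679, 0.734, 0.002]
contact_force: [0.9, 0.7, -0.7]
opening: 0.495
```

```bash
python3 -c "
from h import *
snap('scene','s18.png')
plan((.46,-.34,.29),94.5)
cv2.imwrite('pics/z6.png',cv2.resize(cv2.imread('pics/s18.png')[230:350,110:230],None,fx=5,fy=5,interpolation=cv2.INTER_CUBIC))"
```

```text
t 19.65 pos [ 0.5291 -0.3401  0.1873] jaw 94.5 F [-1.09  0.86  0.2 ] op 0.494
shift [ 0.0059 -0.0685 -0.1029] turn 0.0 dist 0.124 toolz [ 0.003  0.003 -1.   ]
```

View pics/z6.png

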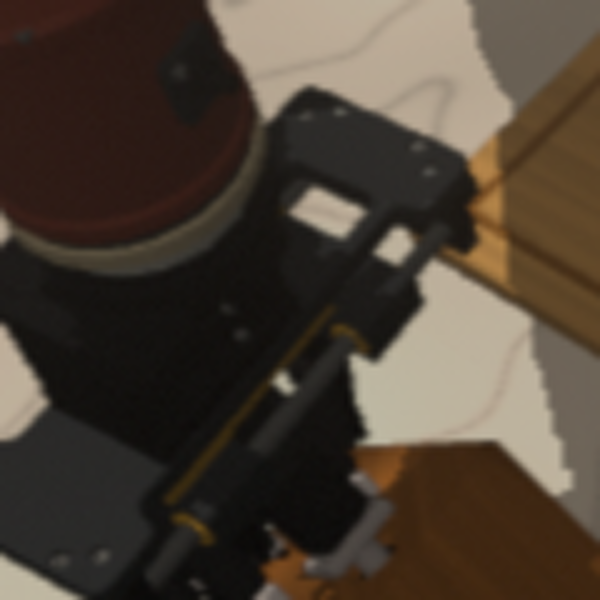

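Emit:
arm_command --pt "0 0 -0.005 0 0.55" --pt "0 0 -0.015 0 0.6" --pt "0 0 -0.035 0 0.6" --pt "0 0 -0.065 0 0.6" --pt "0 0 -0.1 0 0.6" --pt "0 -0.02 -0.14 0 0.6" --pt "0.03 -0.04 -0.18 0 0.6" --pt "0.07 -0.06 -0.2 0 0.6" --pt "0.11 -0.08 -0.2 0 0.6" --pt "0.15 -0.09 -0.2 0 0.6"

```text
t: 20.65
position: [0.4258, -0.1974, 0.3902]
eef_rot: [0.002, 0.679, 0.734, 0.002]
contact_force: [1.3, -0.1, 0.1]
opening: 0.597
```

```bash
python3 -c "
from h import *
snap('scene','s19.png');snap('top','t19.png')
plan((.46,-.34,.29),94.5)
crop('t19.png',140,140,540,380,2,'t19c.png')
cv2.imwrite('pics/z7.png',cv2.resize(np.hstack([cv2.imread('pics/s19.png')[250:370,110:230],cv2.imread('pics/t19.png')[230:350,440:560]]),None,fx=3.3,fy=3.3,interpolation=cv2.INTER_CUBIC))"
```

```text
t 20.75 pos [ 0.426  -0.195   0.3902] jaw 94.7 F [ 0.24 -0.58  1.13] op 0.598
shift [-0.1475  0.0214  0.1   ] turn 0.2 dist 0.180 toolz [ 0.006  0.002 -1.   ]
```

View pics/z7.png

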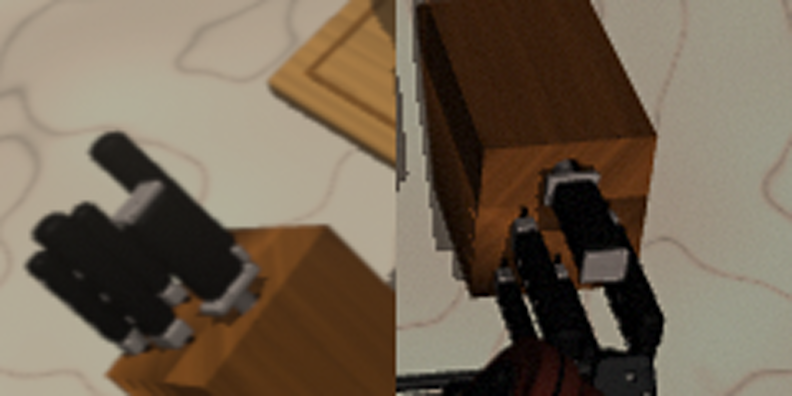

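View pics/t19c.png

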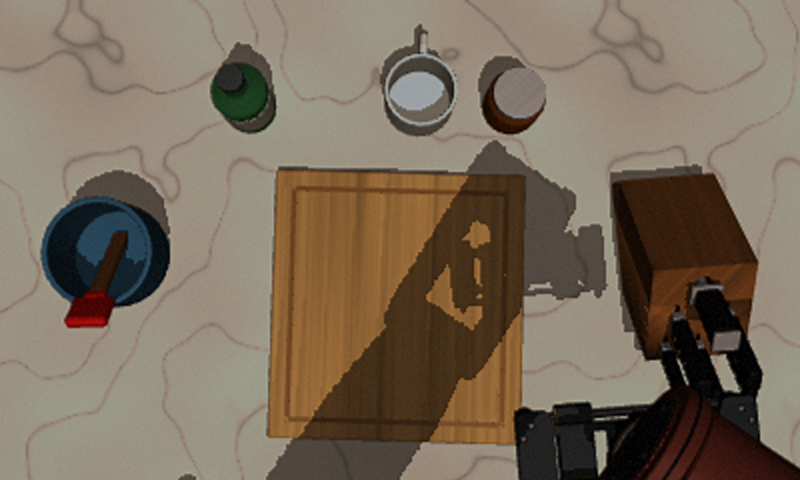

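View pics/s19.png

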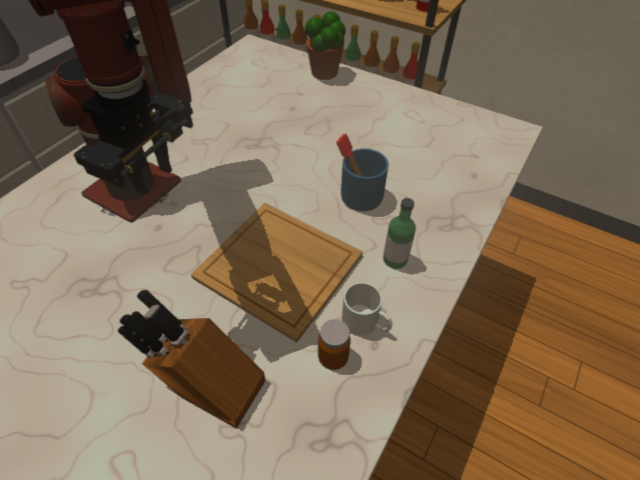

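```bash
python3 -c "
from h import *
s=load('s19.png');t=load('t19.png')
e=tri(s,(152.2,311.5),t,(503.6,310.)); print(e)
d=np.array([.641,.050,-.766]); B=np.array([.5604,-.338,.1565])
v=B-e[0]; print('along',v@d,'perp',np.linalg.norm(v-(v@d)*d))
# bystander/crock change between first and last top view
a=load('top0.png')['color'].astype(int);b=t['color'].astype(int)
for n,(u0,v0,u1,v1) in dict(bottle=(240,160,280,210),mug=(328,148,372,210),jar=(378,165,416,210),crock=(158,236,228,296)).items():
    print(n,(np.abs(a-b)[v0:v1,u0:u1].max(2)>60).mean().round(3))
"
```

```text
(array([ 0.50195719, -0.34362171,  0.21979769]), [np.float64(1.2784599278845556), np.float64(1.2784599278845292)])
along 0.08622896060354152 perp 0.0043987247695588365
bottle 0.0
mug 0.0
jar 0.0
crock 0.067
```

```bash
python3 -c "
from h import *
s=load('s19.png');t=load('t19.png')
crop('s19.png',320,120,400,220,6,'z8.png')
e=onz(t,140+122/2,140+232/2,.012); print('end if on floor',e)
print('diff outside handle', )
h=tri(s,(341,137),t,(183.5,302)); print('head end',h, np.linalg.norm(h[0]-e))
"
```

```text
end if on floor [0.62203095 0.31981949 0.012     ]
diff outside handle
head end (array([0.51698551, 0.31908889, 0.18398036]), [np.float64(1.3324937740026943), np.float64(1.3324937740027407)]) 0.2015249920884204
```

View pics/z8.png

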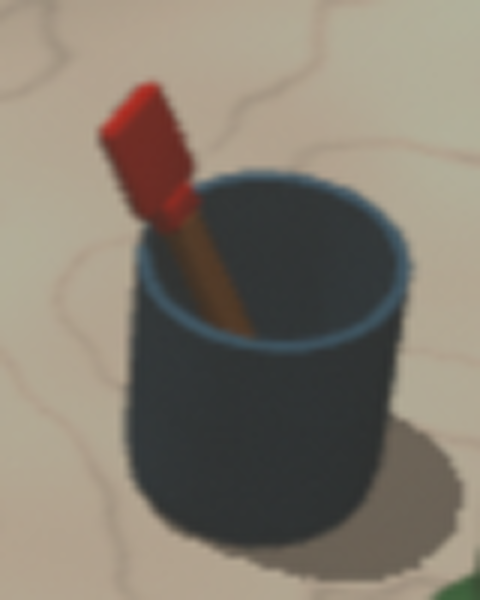

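Emit:
arm_command --pt "0 0 0 0 0.6" --pt "0 0 0 0 0.6" --pt "0 0 0 0 0.6" --pt "0 0 0 0 0.6" --pt "0 0 0 0 0.6"

```text
t: 21.25
position: [0.426, -0.1956, 0.3897]
eef_rot: [0.001, 0.678, 0.735, 0.003]
contact_force: [-0.1, 0.5, -0.0]
opening: 0.601
```

```bash
python3 -c "
from h import *
print(robot.sign_off())"
```

```text
the job is handed in; nothing more can be done
None
```

The board is clear, the spatula is in the crock and the steel is in the bore. I handed the job in at about 21 s; no verdict is reported.

- **Spatula:** I gripped it by the head and let it pivot until the handle hung down. I lowered it into the crock until it touched the floor (about 4 N) and let go. It stands head up, leaning about 31° on the rim. Head end to assumed floor contact measures 0.2015 m against its 0.200 m length, which fits the handle end resting on the floor.
- **Steel:** I let it pivot to about 55° below level and put the tip in the bore. I then swung it onto the bore axis, slid it in and released it. The handle end measures 86 mm from the mouth along the axis, against 88 mm expected when seated. It lies 4 mm off the axis, close to my measuring error.
- **Everything else:** the bottle, jar and mug show no change between the first and last top views. The crock's rim is where it was to within about a pixel.
- **Disagreement:** triangulation put the bore mouth at 154 mm high instead of the stated 158 mm. I aimed by tip and bore in the same pictures, and the steel went in without noticeable force.

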